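# Tare the noodle shop's dial scale with its recessed thumbwheel

## Robot

A 7-joint arm with a two-finger parallel gripper is mounted at the origin on the work surface. World frame = base frame: x ahead of the robot, y to its left, z up, the work surface at z = 0. Lengths are in m, angles in rad, forces in N, time in s.
With the tool pointing down it reaches from about 0.425 to 0.975 m from the base axis. Payload 16.7 kg.
Tool frame: the origin (TCP) lies midway between the tips of the shut fingers; the grasp point (between the pads) lies 19 mm behind it (grip_depth is the distance from the TCP to the grasp point, in m); y points along the fingers, x is the direction in which the jaws open and shut, and the axes are right-handed (so a half turn about y gives the same grasp; the last joint's range is limited). The gripper opens to 85 mm and grips with 20 to 120 N. Pads are 22 mm wide; open, the fingers measure 114 mm over their backs; the gripper's body (76 mm by 85 mm) begins 54 mm behind the grasp point. The pads swing forward as they close: fully open they stand 13 mm farther back than shut.
Start: joints at [-1.397, 0.426, 0.074, 1.606, -0.034, 1.111, -0.067], TCP at [0.215, 0.64, 0.231] pointing down, gripper open.
Joint ranges: [-2.85, 2.85], [-0.5, 2.14], [-1.23, 1.37], [0.21, 2.46], [-1.02, 4.16], [0.16, 2.05], [-2.73, 2.73]. Speed limits (rad/s): [1.89, 1.89, 2.39, 2.39, 3.01, 3.01, 3.01].

## Interface

Orientations are given as a rotation vector (axis times angle).
In Python, from plant import * gives the robot as it stands.
- The arm moves only by the shell command python3 -m crank 'ROWS' [FORCE]. ROWS is JSON, a list of rows, each a list of 3 entries, a list of its own where there are three numbers: the opening, from 0 (shut) to 1 (fully open), then the shift along the tool's x, y, z in mm, then the turn about the tool's y in degrees. A call has 1 to 20 rows; each row shifts and turns the pose as measured when the row begins, along the tool's axes as they then stand; what a row does not reach is not made up. A row lasts 1/8 s, in which the tool goes at most 62.5 mm and 10.7 degrees, less where a joint would pass 70% of its speed; a pose out of reach is approached as far as the arm can. A call is refused whole if a number of a shift passes 62.5 or a number of a turn 10.7, either way. A call with a gripper value outside its range is refused whole. The fingers move at their own pace and stop on an object; FORCE is the grip in N (left out, the last holds). Time passes only in rows, so rows that do not move let the fingers close. It gives the time, the measured TCP pose, the force and the opening at its end, in the units of the state.
- get_state(): the state, without advancing time (a new reading comes with each control period).
- camera(name): name is "side" or "top"; returns a dict with "image" (480x640x3 uint8, blue, green, red), "K" (3x3 intrinsics, pixels), "dist" ([k1, k2, p1, p2, k3] as OpenCV has them; the pictures are not rectified), "rvec" (rotation vector, rad) and "tvec" (3), from world to camera coordinates, as OpenCV has them. Camera axes: x right, y down, z forward; pixel columns grow to the right and rows downward; lengths in m; the calibration is good to about 2 mm. A picture is of the moment at which its call begins. There is no depth.
- job_done(): hands the job in, once; it reports no verdict.
The state is a dict: "t": time; "joint_pos": joint angles; "joint_vel": joint speeds; "effort": joint torques, N m; "position": TCP position; "ee_rot": TCP orientation; "force": force on the tool from outside, world axes, zero at the start; "ft_torque": the same for the moment, N m; "width": finger opening in m.
Only numpy, scipy, OpenCV 4.12 (cv2) and the standard library are available. Lean on these libraries where they do the work, as an engineer would, in place of code of your own. Each camera call takes 0.05 s, during which the arm holds its last target. There are 200 camera calls.

## Task

Set the short straight steel cup (the one without a handle) upright on the middle of the dial scale's pan and let go of it. Then tare the scale: with a fingertip resting lightly on the small rim that peeks out of the slot beside the dial, roll the thumbwheel, which turns the dial plate, until the broad zero mark lies under the needle and stays there with the cup on the pan. Put the cup down gently, never lean hard on the wheel, and leave the other things on the counter alone.

Things in the scene. Friction and masses are not known exactly. Their poses are not given: they have to be found in the camera images.
- cup: The cup to be weighed: short straight-sided stainless cup without handle, outside diameter 62 (rolled rim 64), 78 tall, wall 2.5, open at the top, 80 to 170 g. Origin: centre of its underside, z up along its axis.
- scale: 500 g dial scale, ivory enamel, fixed to the counter; 280 long (x), 200 wide (y). Origin: centre of its underside; x points to its front (dial side), z up. Rear block x -140..0, 85 high, carries the pan. Front: dial on a face sloping down to +x (20 deg), and on the +y side a level shoulder (x 0..140, y 36..100, 70 high) with the thumbwheel's slot.
- pan_centre (a point): Centre of the flat top of the round steel pan, diameter 140, no lip, 104 above the counter when empty, 70 behind the scale's origin (-x). The pan sits on a spring: it sinks 2 mm per 100 g (0.5 N per mm) and stops hard at 12 mm. Over 10 N between cup and pan, or letting go over 8 mm above it, is not gentle.
- dial_centre (a point): Pivot of the needle, in the needle's plane on the sloping face. The white dial plate (diameter 112, black marks every 10 g = 0.11 rad, longer ones every 50 g) and the needle both turn about this pivot under a clear lens 3 above the needle, inside a steel bezel.
- zero_mark (a point): Middle of the zero mark, the single broad black bar of the dial plate, 50 from the pivot, in the needle's plane. It turns with the dial plate; at the start it lies within 0.4 rad of the uphill (pan-side) end.
- needle_tip (a point): Point on the black needle, 50 from the pivot. With the pan empty it points uphill to the pan; it swings clockwise seen from above, 0.11 rad per 10 g, and settles within 1 s. It lies on zero_mark when the scale is tared.
- tare_wheel: Black ribbed thumbwheel, diameter 32, width 12, stiff, sunk in the shoulder beside the dial; rim stands 5 to 7 out of the slot. Origin on the axle (axle = y, level; x and z turn with it). It runs out of true: rim top 15 to 17 above the origin as it turns. Rolling the rim's top to the scale's front (+x) turns the dial clockwise, 0.6 rad per rad. Drag 2.5 N at the rim (a lighter touch skids); pressing over 15 N is too hard.
- tall_cup: Bystander: steel cup of the same diameter, but 125 tall. Origin: centre of its underside.
- mug: Bystander: steel mug with a wire handle at its +y side (26 out), diameter 76, 82 tall. Origin: centre of its underside.
- shaker: Bystander: small glass shaker with steel cap, diameter 44, 75 tall. Origin: centre of its underside.
- sauce_bottle: Bystander: white squeeze bottle, diameter 54, 185 tall with nozzle. Origin: centre of its underside.
- ladle: Bystander: steel ladle, bowl diameter 90, handle 270 long towards its -x. Origin: under the bowl.
- strainer: Bystander: noodle strainer, wire basket diameter 124, 100 deep, wooden handle rising outward on its +x side to 250 high. Origin: centre of its underside.

How it is judged:
On the way, in this order (a step that is already met when the one before it is completed fails the run):
1. the short cup stands on the pan, let go and at rest (horizontal distance between cup and pan_centre below 0.03 m and z of cup in the frame of pan_centre between -0.005 and 0.005 m and angle between cup's own z axis and vertical below 0.1 rad and contact force between the fingers and cup below 0.05 N and linear speed of cup below 0.02 m/s), for 0.3 s.
2. with the cup on the pan, the zero mark has been brought under the needle (distance between needle_tip and zero_mark below 0.006 m and horizontal distance between cup and pan_centre below 0.03 m and contact force between the fingers and cup below 0.05 N), for 0.3 s.
At the end, for the whole second after the job is handed in: The short cup stands upright and at rest on the pan, its centre within 30 mm of the pan's centre, and the needle's tip rests within 6 mm (about one 10 g graduation) of the zero mark (horizontal distance between cup and pan_centre below 0.03 m and z of cup in the frame of pan_centre between -0.005 and 0.005 m and angle between cup's own z axis and vertical below 0.1 rad and linear speed of cup below 0.02 m/s and distance between needle_tip and zero_mark below 0.006 m); the robot touches nothing.
It fails at once if the thumbwheel is pressed with more than 15 N (contact force between tare_wheel and anything else above 15 N).
It fails at once if another thing on the counter is disturbed (shifted more than 30 mm) (distance of any of tall_cup, mug, shaker, sauce_bottle, ladle, strainer from where it was at the start of the episode above 0.03 m).
It fails at once if the cup is put down roughly (more than 10 N between cup and scale) (contact force between cup and scale above 10 N).
It fails at once if the cup is dropped (falls freely at more than 0.4 m/s, that is from over 8 mm) (contact force between the fingers and cup below 0.05 N and linear speed of cup above 0.4 m/s).
It also fails if it takes over 72 s, if anything falls off the work surface, if the arm or the gripper's body presses on something with over 40 N, if the wrist force passes 120 N, or if a joint passes its speed limit or range.

## Working session

There is one attempt and no reset: what is moved stays moved. The work goes in short steps, Python scripts to look and compute and a shell command to move; the robot and the scene stay as the last step left them, time stands still between calls to the robot, and variables do not carry over. Pictures are saved under pics/ and viewed, about 8 in all and at most 12, crops included, and the job is handed in when it is done.

```bash
mkdir -p pics
cat > h.py <<'E'
import cv2, numpy as np
from plant import *
def cast(c,uv,z):
    uv=np.array(uv,float).reshape(-1,1,2)
    n=cv2.undistortPoints(uv,np.array(c["K"],float),np.array(c["dist"],float)).reshape(-1,2)
    R=cv2.Rodrigues(np.array(c["rvec"],float))[0]; o=-R.T@np.array(c["tvec"],float).ravel()
    d=np.c_[n,np.ones(len(n))]@R
    return o+d*((z-o[2])/d[:,2])[:,None]
def proj(c,P):
    return cv2.projectPoints(np.array(P,float).reshape(-1,1,3),np.array(c["rvec"],float),np.array(c["tvec"],float),np.array(c["K"],float),np.array(c["dist"],float))[0].reshape(-1,2)
def orig(c):
    R=cv2.Rodrigues(np.array(c["rvec"],float))[0]; return -R.T@np.array(c["tvec"],float).ravel()
E
python3 - <<'E'
from h import *
for n in("top","side"):
    c=camera(n); cv2.imwrite(f"pics/{n}0.png",c["image"]); print(n,orig(c),np.array(c["K"])[0,0])
s=get_state(); print({k:np.round(s[k],3) for k in s})
print(cv2.Rodrigues(np.array(s["ee_rot"]))[0].round(3))
E
```

```text
top [0.49024536 0.05660256 1.11211142] 487.414179083802
side [ 0.30234951 -1.13266106  0.76315087] 562.5151761434345
{'t': np.float64(0.1), 'joint_pos': array([-1.396,  0.427,  0.074,  1.607, -0.034,  1.111, -0.067]), 'joint_vel': array([-0.   , -0.002, -0.   , -0.001, -0.   , -0.003,  0.001]), 'effort': array([ 8.0000e-03, -9.5154e+01,  3.7710e+00, -4.6441e+01,  2.0000e-02,
        6.0000e-03,  0.0000e+00]), 'position': array([0.215, 0.64 , 0.231]), 'ee_rot': array([-1.346, -0.967,  0.968]), 'force': array([-0.035, -0.117, -0.042]), 'ft_torque': array([0.011, 0.01 , 0.036]), 'width': np.float64(0.085)}
[[ 0.318 -0.    -0.948]
 [ 0.948 -0.001  0.318]
 [-0.001 -1.    -0.   ]]
```

View pics/top0.png

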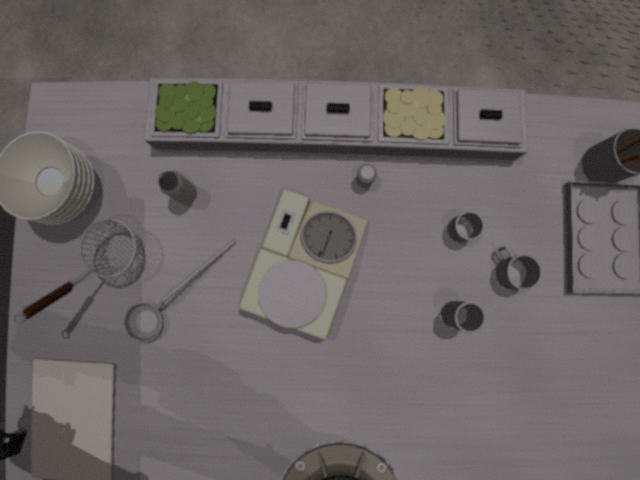

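View pics/side0.png

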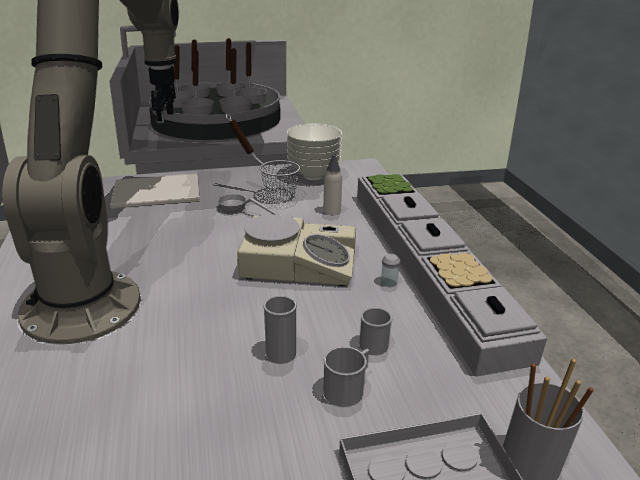

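Top view: short cup is at about (466,228), tall cup (463,316), mug (518,272), scale with pan centred (292,293), dial (328,237), and wheel slot (286,221). Next I'll take a closer look for measurements.

Run:
```python
from h import *
a=cv2.imread("pics/top0.png"); b=cv2.imread("pics/side0.png")
f=lambda im,x,y,w,h,s:cv2.resize(im[y:y+h,x:x+w],None,fx=s,fy=s,interpolation=cv2.INTER_CUBIC)
A=f(a,230,180,150,170,3.5)[:595]; 
B=np.vstack([f(a,435,200,90,60,3),f(b,340,295,90,70,3)])
H=max(len(A),len(B)); p=lambda i:cv2.copyMakeBorder(i,0,H-len(i),0,0,0)
cv2.imwrite("pics/c1.png",cv2.convertScaleAbs(np.hstack([p(A),p(B)]),alpha=1.5)); print(A.shape,B.shape)
```

```text
(595, 525, 3) (390, 270, 3)
```

View pics/c1.png

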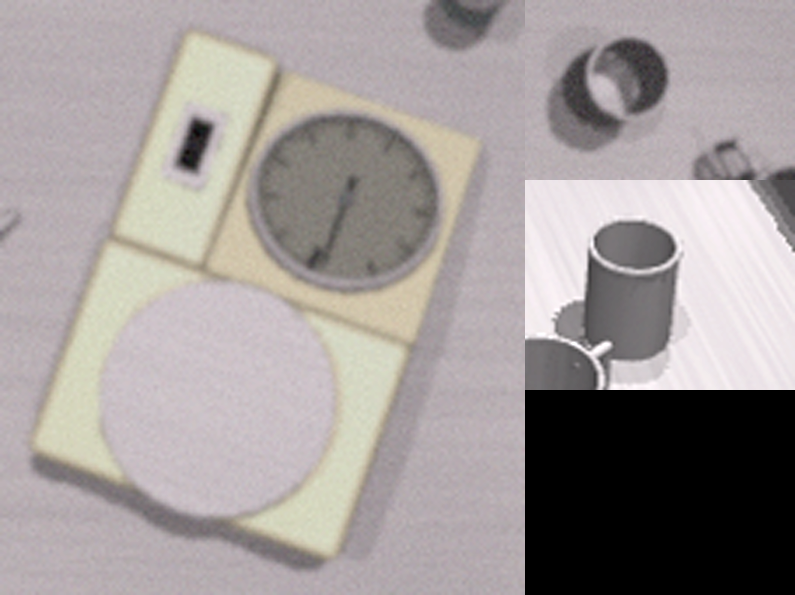

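Run:
```python
from h import *
c=camera("top"); s=camera("side")
print("cup top",cast(c,(468.8,226.3),.078),"side",cast(s,(377,316.8),.078))
uv=[(239.4,308),(324.3,338.6),(262,248.6),(347.1,278),(282.9,188.6)]
L=np.array([[-140,100,85],[-140,-100,85],[0,100,85],[0,-100,85],[140,100,70]])/1e3
W=np.vstack([cast(c,u,l[2]) for u,l in zip(uv,L)])[:,:2]
l=L[:,:2];a=l-l.mean(0);b=W-W.mean(0)
th=np.arctan2((a[:,0]*b[:,1]-a[:,1]*b[:,0]).sum(),(a*b).sum());R=np.array([[np.cos(th),-np.sin(th)],[np.sin(th),np.cos(th)]])
t=W.mean(0)-R@l.mean(0);print("yaw",th,"t",t,"res",(W-l@R.T-t).round(4).tolist())
print("pan",cast(c,(292.3,293.7),.104),R@[-.07,0]+t)
w=cast(c,(285.7,221.4),.072)[0];print("wheel",w,"local",R.T@(w[:2]-t))
d=cast(c,(328.6,237.1),.065)[0];print("dial",d,"local",R.T@(d[:2]-t))
for n,u,z in[("tall",(469,317),.125),("mug",(525,273),.082),("shaker",(367,173),.075),("bottle",(170,180),.185)]:print(n,cast(c,u,z)[0].round(3))
print("TCP proj",proj(s,get_state()["position"]))
```

```text
cup top [[ 0.62713917 -0.26212828  0.078     ]] side [[ 0.63187588 -0.26539814  0.078     ]]
yaw -0.31344739559988105 t [0.53931826 0.0906936 ] res [[0.0025, -0.005], [0.0059, 0.0055], [-0.0043, -0.0047], [0.0004, 0.0041], [-0.0045, 0.0001]]
pan [[0.47312605 0.11280733 0.104     ]] [0.47272892 0.11227739]
wheel [0.62689427 0.13391924 0.072     ] local [0.0699808 0.0681227]
dial [0.59627337 0.04062788 0.065     ] local [ 0.0696173  -0.03006481]
tall [ 0.435 -0.249  0.125]
mug [ 0.529 -0.386  0.082]
shaker [ 0.738 -0.039  0.075]
bottle [0.688 0.355 0.185]
TCP proj [[165.90131529 122.29509807]]
```

```bash
python3 -m crank '[[1,[-40,-5,-38],0],[1,[-40,-5,-38],0],[1,[-40,0,-38],0],[1,[-40,0,-38],0],[1,[-40,0,-38],0],[1,[-40,0,-38],0],[1,[-40,0,-38],0],[1,[-40,0,-38],0],[1,[-40,0,-38],0],[1,[-40,0,-38],0],[1,[-40,0,-38],0],[1,[-40,0,-38],0],[1,[-40,0,-38],0],[1,[-40,0,-38],0]]' 30
cat > d.py <<'E'
import sys
from h import *
# tool-axis shift (mm) to a world target
s=get_state();R=cv2.Rodrigues(np.array(s["ee_rot"]))[0];T=np.array([float(v) for v in sys.argv[1:4]])
print("pos",np.round(s["position"],4),"shift",(R.T@(T-s["position"])*1e3).round(1),"F",np.round(s["force"],2),"w",round(float(s["width"]),4),"t",round(float(s["t"]),2),R.round(3).tolist())
E
python3 d.py .629 -.264 .2
```

```text
t: 1.95
position: [0.5491, -0.079, 0.2412]
ee_rot: [-1.342, -0.976, 0.97]
force: [0.8, 0.5, 0.3]
width: 0.0852
pos [ 0.5491 -0.079   0.2412] shift [-151.1   40.9 -133.4] F [0.77 0.48 0.31] w 0.0852 t 1.95 [[0.311, 0.002, -0.95], [0.95, 0.002, 0.311], [0.003, -1.0, -0.002]]
```

```bash
python3 -m crank '[[1,[-40,5,-35],0],[1,[-40,10,-35],0],[1,[-35,10,-35],0],[1,[-25,10,-20],0],[1,[-10,5,-8],0],[1,[0,0,0],0]]'; python3 d.py .629 -.264 .1
python3 - <<'E'
from h import *
for n,b in(("top",(400,150,180,150)),("side",(300,170,180,150))):
    im=camera(n)["image"]; x,y,w,h=b; cv2.imwrite(f"pics/{n}1.png",cv2.resize(im[y:y+h,x:x+w],None,fx=2.2,fy=3,interpolation=cv2.INTER_CUBIC))
cv2.imwrite("pics/c2.png",np.hstack([cv2.imread("pics/top1.png"),cv2.imread("pics/side1.png")]))
E
```

```text
t: 2.7
position: [0.6312, -0.2722, 0.1985]
ee_rot: [-1.343, -0.973, 0.969]
force: [0.6, 1.4, -1.3]
width: 0.0853
pos [ 0.6312 -0.2722  0.1985] shift [ 6.9 98.5  4.7] F [ 0.55  1.41 -1.28] w 0.0853 t 2.7 [[0.313, 0.002, -0.95], [0.95, 0.002, 0.313], [0.002, -1.0, -0.001]]
```

View pics/c2.png

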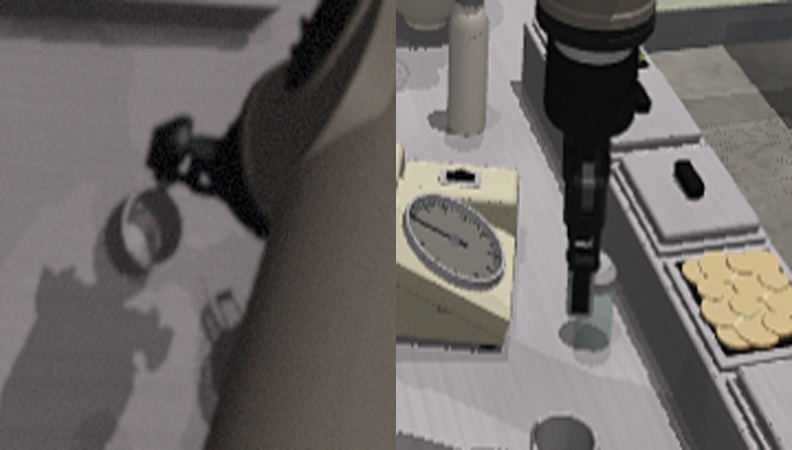

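The top and side views show the gripper hanging over the cup, with no contact. Descend to just above the rim and check.

```bash
python3 -m crank '[[1,[6.5,25,4.5],0],[1,[0,35,0],0],[1,[0,25,0],0],[1,[0,10,0],0],[1,[0,0,0],0]]'; python3 d.py .629 -.264 .035
python3 - <<'E'
from h import *
for n,b in(("top",(400,150,180,150)),("side",(300,200,180,200))):
    im=camera(n)["image"]; x,y,w,h=b; cv2.imwrite(f"pics/{n}1.png",cv2.resize(im[y:y+h,x:x+w],(400,450),interpolation=cv2.INTER_CUBIC))
cv2.imwrite("pics/c3.png",np.hstack([cv2.imread("pics/top1.png"),cv2.imread("pics/side1.png")]))
E
```

```text
t: 3.42
position: [0.6319, -0.2552, 0.1064]
ee_rot: [-1.341, -0.987, 0.97]
force: [0.5, 0.2, 0.8]
width: 0.085
pos [ 0.6319 -0.2552  0.1064] shift [-9.8 71.3  0.6] F [0.48 0.19 0.76] w 0.085 t 3.42 [[0.304, 0.009, -0.952], [0.953, 0.005, 0.304], [0.007, -1.0, -0.007]]
```

View pics/c3.png

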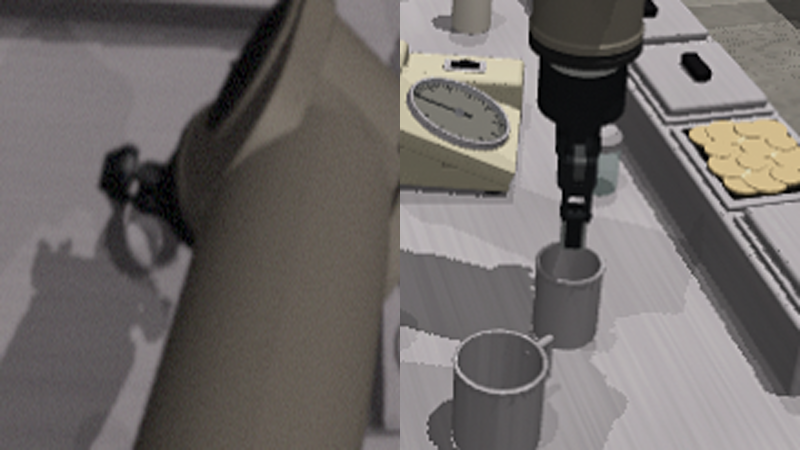

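The side view shows the near finger over the rim at about (575,240), centred sideways. The jaws are 10 mm too far along tool x, so I'll correct that before descending.

```bash
python3 -m crank '[[1,[-9.8,0,0.6],0],[1,[0,0,0],0]]'; python3 d.py .629 -.264 .035
```

```text
t: 3.78
position: [0.6292, -0.2661, 0.1089]
ee_rot: [-1.345, -0.988, 0.969]
force: [0.4, -0.1, -0.3]
width: 0.0855
pos [ 0.6292 -0.2661  0.1089] shift [ 1.5 73.9  1.6] F [ 0.4  -0.06 -0.3 ] w 0.0855 t 3.77 [[0.305, 0.012, -0.952], [0.952, 0.003, 0.305], [0.007, -1.0, -0.011]]
```

```bash
python3 -m crank '[[1,[1,20,1],0],[1,[0,20,0],0],[1,[0,0,0],0]]'; python3 d.py .629 -.264 .035
```

```text
t: 4.15
position: [0.6287, -0.2646, 0.0661]
ee_rot: [-1.344, -0.988, 0.968]
force: [-0.1, -0.2, 1.2]
width: 0.0857
pos [ 0.6287 -0.2646  0.0661] shift [ 0.5 31.1  0.3] F [-0.06 -0.18  1.24] w 0.0857 t 4.15 [[0.305, 0.012, -0.952], [0.952, 0.004, 0.305], [0.007, -1.0, -0.01]]
```

```bash
python3 -m crank '[[1,[0,15,0],0],[1,[0,13,0],0],[1,[0,0,0],0],[0,[0,0,0],0],[0,[0,0,0],0],[0,[0,0,0],0],[0,[0,0,0],0]]' 30; python3 d.py .629 -.264 .1
```

```text
t: 5.03
position: [0.6295, -0.2648, 0.0368]
ee_rot: [-1.345, -0.988, 0.968]
force: [0.7, 0.7, -1.8]
width: 0.062
pos [ 0.6295 -0.2648  0.0368] shift [  1.1 -63.2   0.1] F [ 0.65  0.7  -1.83] w 0.062 t 5.03 [[0.305, 0.013, -0.952], [0.952, 0.003, 0.305], [0.007, -1.0, -0.011]]
```

```bash
python3 -m crank '[[0,[0,-10,0],0],[0,[0,-30,0],0],[0,[0,-40,0],0],[0,[0,-40,0],0],[0,[0,-30,0],0],[0,[0,-20,0],0],[0,[0,0,0],0]]'; python3 d.py .473 .1127 .2
```

```text
t: 5.9
position: [0.6268, -0.2656, 0.2155]
ee_rot: [-1.346, -0.989, 0.967]
force: [-0.3, -0.3, -0.5]
width: 0.0619
pos [ 0.6268 -0.2656  0.2155] shift [313.   14.6 262.4] F [-0.32 -0.32 -0.48] w 0.0619 t 5.9 [[0.306, 0.014, -0.952], [0.952, 0.003, 0.306], [0.007, -1.0, -0.012]]
```

```bash
python3 -m crank '[[0,[15,0,12],0],[0,[30,0,25],0],[0,[40,0,33],0],[0,[40,0,33],0],[0,[40,0,33],0],[0,[40,0,33],0],[0,[40,0,33],0],[0,[30,0,26],0],[0,[20,0,16],0],[0,[10,0,10],0],[0,[0,0,0],0]]'; python3 d.py .473 .1127 .2
```

```text
t: 7.28
position: [0.4608, 0.1207, 0.2028]
ee_rot: [-1.333, -0.982, 0.987]
force: [-1.2, -0.1, -1.4]
width: 0.0618
pos [0.4608 0.1207 0.2028] shift [ -4.    2.8 -14.1] F [-1.17 -0.14 -1.45] w 0.0618 t 7.28 [[0.296, -0.004, -0.955], [0.955, 0.001, 0.296], [-0.0, -1.0, 0.004]]
```

```bash
python3 -m crank '[[0,[-4,8,-13],0],[0,[0,15,0],0],[0,[0,15,0],0],[0,[0,5,0],0],[0,[0,0,0],0]]'; python3 d.py .473 .1127 .141
python3 - <<'E'
from h import *
ims=[]
for n,b in(("top",(220,200,150,150)),("side",(210,130,180,180))):
    im=camera(n)["image"]; x,y,w,h=b; ims.append(cv2.resize(im[y:y+h,x:x+w],(400,400),interpolation=cv2.INTER_CUBIC))
cv2.imwrite("pics/c4.png",np.hstack(ims))
c=camera("side");print(proj(c,[.473,.1127,.104]))
E
```

```text
t: 7.9
position: [0.4698, 0.1116, 0.1554]
ee_rot: [-1.333, -0.978, 0.989]
force: [-0.1, 0.0, -1.7]
width: 0.062
pos [0.4698 0.1116 0.1554] shift [ 2.  14.4 -2.8] F [-0.08  0.04 -1.67] w 0.062 t 7.9 [[0.297, -0.008, -0.955], [0.955, -0.001, 0.297], [-0.003, -1.0, 0.007]]
[[271.52156922 226.85610305]]
```

View pics/c4.png

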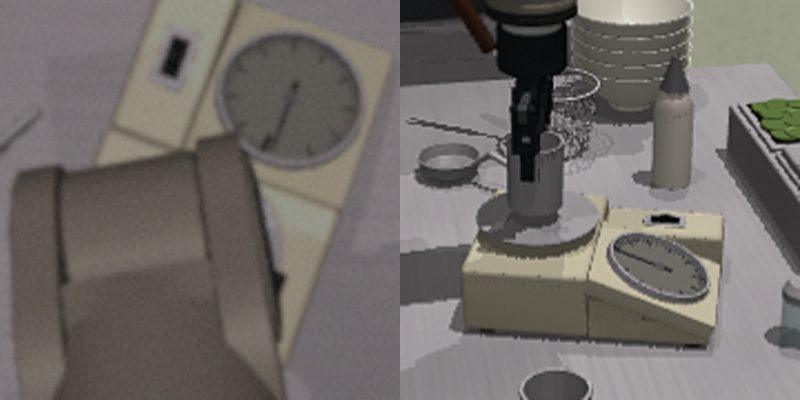

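The side view shows the cup upright just above the pan and near its middle. Lower gently to about contact plus 2–3 mm of spring travel.

```bash
python3 -m crank '[[0,[2,5,-2.5],0],[0,[0,4,0],0],[0,[0,3,0],0],[0,[0,2,0],0],[0,[0,0,0],0],[0,[0,0,0],0]]'; python3 d.py .473 .1127 .138
```

```text
t: 8.8
position: [0.4738, 0.1134, 0.1418]
ee_rot: [-1.333, -0.981, 0.987]
force: [-0.9, 0.7, -1.1]
width: 0.0618
pos [0.4738 0.1134 0.1418] shift [-0.9  3.8  0.5] F [-0.92  0.71 -1.09] w 0.0618 t 8.8 [[0.296, -0.005, -0.955], [0.955, 0.001, 0.296], [-0.001, -1.0, 0.005]]
```

```bash
python3 -m crank '[[0,[0,1.5,0],0],[0,[0,1.5,0],0],[0,[0,0.5,0],0],[0,[0,0,0],0],[1,[0,0,0],0],[1,[0,0,0],0],[1,[0,0,0],0],[1,[0,0,0],0]]'; python3 d.py .473 .1127 .138
```

```text
t: 9.8
position: [0.4741, 0.1135, 0.1385]
ee_rot: [-1.333, -0.982, 0.987]
force: [-0.7, 0.3, 0.3]
width: 0.0854
pos [0.4741 0.1135 0.1385] shift [-1.1  0.5  0.8] F [-0.68  0.27  0.34] w 0.0854 t 9.8 [[0.297, -0.005, -0.955], [0.955, 0.001, 0.297], [-0.0, -1.0, 0.005]]
```

```bash
python3 -m crank '[[1,[0,-10,0],0],[1,[0,-25,0],0],[1,[0,-35,0],0],[1,[0,-25,0],0],[1,[0,-5,0],0],[0.0,[10,0,-20],0],[0,[20,0,-45],0],[0,[20,0,-45],0],[0,[10,0,-25],0],[0,[0,0,0],0],[0,[0,0,0],0]]'; python3 d.py .627 .134 .14
python3 - <<'E'
from h import *
ims=[]
for n,b in(("top",(220,180,160,170)),("side",(220,160,160,130))):
    im=camera(n)["image"]; cv2.imwrite(f"pics/{n}5.png",im); x,y,w,h=b; ims.append(cv2.resize(im[y:y+h,x:x+w],(400 if n=="top" else 400,400),interpolation=cv2.INTER_CUBIC))
cv2.imwrite("pics/c5.png",np.hstack(ims))
E
```

```text
t: 11.18
position: [0.624, 0.1306, 0.2414]
ee_rot: [-1.332, -0.98, 0.988]
force: [-0.3, 0.3, 0.1]
width: -0.0001
pos [0.624  0.1306 0.2414] shift [  4.2 101.4  -2.5] F [-0.32  0.28  0.12] w -0.0001 t 11.18 [[0.296, -0.007, -0.955], [0.955, 0.001, 0.296], [-0.001, -1.0, 0.007]]
```

View pics/c5.png

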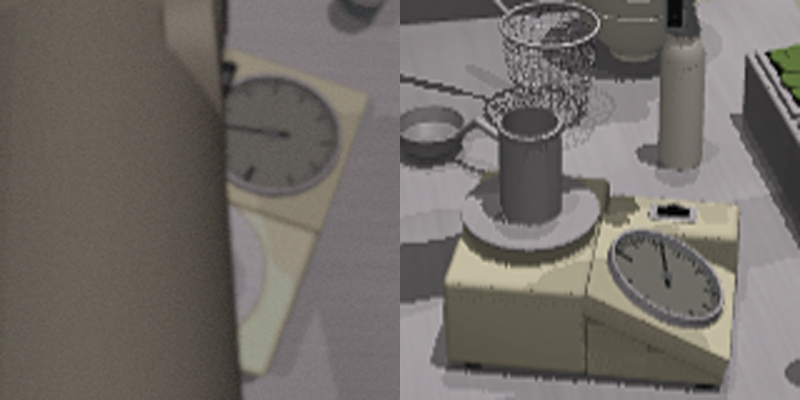

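The views show the cup upright on the pan with the fingers shut above the wheel. The needle has swung to the left (+y side), and the zero mark is still downhill-left in the crop at (250,172). Now I'll read the angles from the images.

```bash
cat > dial.py <<'E'
import sys
from h import *
from scipy.ndimage import map_coordinates
th=-.3134;ex=np.array([np.cos(th),np.sin(th),0]);ey=np.array([-np.sin(th),np.cos(th),0]);ez=np.array([0,0,1.])
up=-ex*np.cos(np.radians(20))+ez*np.sin(np.radians(20))
def centre(ct,cs,ut,us):
    zs=np.linspace(.03,.1,141);P=np.vstack([cast(ct,ut,z) for z in zs]);e=np.linalg.norm(proj(cs,P)-us,axis=1);i=e.argmin();return P[i],e[i]
def prof(c,C,r,A):
    P=C+r[:,None,None]*(np.cos(A)[None,:,None]*up+np.sin(A)[None,:,None]*ey)
    uv=proj(c,P.reshape(-1,3)).reshape(len(r),len(A),2)
    g=cv2.cvtColor(c["image"],cv2.COLOR_BGR2GRAY).astype(float)
    return map_coordinates(g,[uv[...,1],uv[...,0]],order=1)
def read(c,C,lo=-.7,hi=3.):
    A=np.arange(lo,hi,.01)
    n=cv2.GaussianBlur(prof(c,C,np.linspace(.02,.036,9)/1,A).mean(0)[None],(1,1),0)[0]
    z=prof(c,C,np.linspace(.045,.053,9),A).mean(0)
    f=lambda p,s:cv2.GaussianBlur(p[None],(0,0),s)[0]
    out=[]
    for p,s in((n,3),(z,6)):
        q=p-cv2.blur(p[None],(121,1))[0];q=f(q,s);i=q.argmin();w=np.clip(-q[max(0,i-12):i+13]+q[i]*.3,0,None);out.append((round(float((w*A[max(0,i-12):i+13]).sum()/w.sum()),3),round(float(q[i]),1)))
    return out
if __name__=="__main__":
    cs=camera("side");C=np.load("C.npy")
    print("needle,zero",read(cs,C),"t",get_state()["t"],"F",np.round(get_state()["force"],2),"pos",np.round(get_state()["position"],4))
E
python3 - <<'E'
from dial import *
ct=camera("top");cs=camera("side")
C,e=centre(ct,cs,(328.6,237.1),(326,250));print(C,e)
R=np.c_[ex,ey];print("local",(C[:2]-[.5393,.0907])@R)
np.save("C.npy",C);cs["image"]=cs["image"]
print("side",read(cs,C))
i=cv2.imread("pics/side0.png");cs["image"]=i;print("initial side",read(cs,C))
ct["image"]=cv2.imread("pics/top0.png");print("initial top",read(ct,C))
A=np.linspace(-np.pi,np.pi,360);
cs["image"]=cv2.imread("pics/side5.png");ct["image"]=cv2.imread("pics/top0.png")
r=np.linspace(.01,.062,150)
cv2.imwrite("pics/c6.png",np.vstack([cv2.resize(prof(c,C,r,A).clip(0,255),(720,250)) for c in(cs,ct)])*1.3)
E
python3 d.py .627 .134 .1
```

```text
[0.59632399 0.04062025 0.0645    ] 0.6248830034618371
pos [0.6241 0.131  0.2422] shift [  3.7 142.2  -2.7] F [0.36 0.2  0.51] w -0.0001 t 11.38 [[0.295, -0.006, -0.955], [0.955, 0.002, 0.295], [0.0, -1.0, 0.006]]Traceback (most recent call last):
  File "<stdin>", line 4, in <module>
ValueError: matmul: Input operand 1 has a mismatch in its core dimension 0, with gufunc signature (n?,k),(k,m?)->(n?,m?) (size 3 is different from 2)
```

Run:
```python
from dial import *
C=np.array([.5963,.0406,.0645]);np.save("C.npy",C)
ct=camera("top");cs=camera("side")
print("side",read(cs,C))
cs["image"]=cv2.imread("pics/side0.png");print("initial side",read(cs,C))
ct["image"]=cv2.imread("pics/top0.png");print("initial top",read(ct,C))
A=np.linspace(-np.pi,np.pi,360);cs["image"]=cv2.imread("pics/side5.png")
r=np.linspace(.01,.062,150)
cv2.imwrite("pics/c6.png",np.vstack([cv2.resize(prof(c,C,r,A).clip(0,255),(720,250)) for c in(cs,ct)])*1.3)
```

```text
side [(1.457, -48.0), (0.153, -27.4)]
initial side [(0.147, -30.5), (0.133, -32.9)]
initial top [(0.035, -18.0), (0.145, -14.1)][ WARN:0@4.753] global loadsave.cpp:1063 imwrite_ Unsupported depth image for selected encoder is fallbacked to CV_8U.
```

View pics/c6.png

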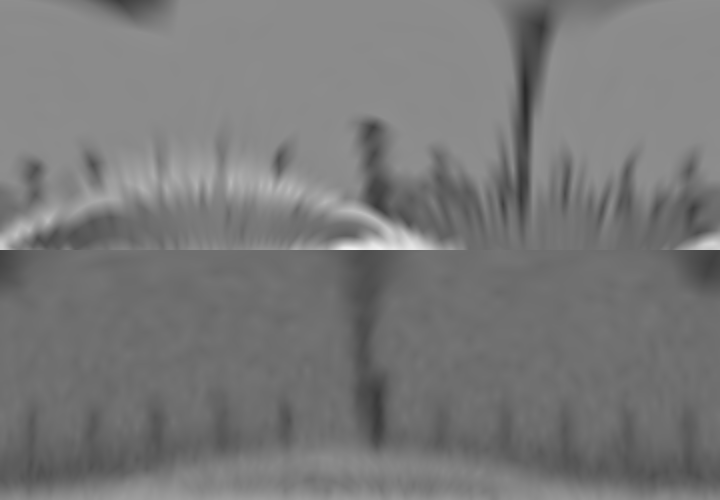

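Run:
```python
from dial import *
ct=camera("top");cs=camera("side");now=cs["image"].copy();ct["image"]=cv2.imread("pics/top0.png");s0=cv2.imread("pics/side0.png")
r=np.linspace(.02,.052,33);A=np.arange(-3.1,3.1,.02)
for z in(.0645,.067,.0695,.072,.0745):
    C=cast(ct,(328.6,237.1),z)[0]
    cs["image"]=now;a=read(cs,C);cs["image"]=s0
    # radius-symmetry: dark-mark band outer radius, left vs right
    print(z,proj(cs,C).round(1),"now",a,"init",read(cs,C),"top",read(ct,C))
```

```text
0.0645 [[325.4 250. ]] now [(1.457, -48.3), (0.152, -27.5)] init [(0.146, -30.5), (0.132, -32.9)] top [(0.034, -18.0), (0.144, -14.1)]
0.067 [[325.3 249.1]] now [(1.447, -49.6), (0.09, -25.4)] init [(0.004, -33.6), (0.072, -28.9)] top [(0.034, -18.0), (0.145, -13.8)]
0.0695 [[325.2 248.3]] now [(1.439, -46.9), (0.02, -21.6)] init [(-0.139, -33.0), (-0.001, -23.1)] top [(0.034, -18.0), (0.145, -13.5)]
0.072 [[325.1 247.4]] now [(1.43, -42.4), (-0.065, -20.2)] init [(-0.278, -29.0), (-0.088, -20.0)] top [(0.035, -18.0), (0.145, -13.3)]
0.0745 [[325.1 246.5]] now [(1.419, -36.4), (-0.158, -23.3)] init [(-0.407, -19.5), (-0.188, -22.6)] top [(0.035, -18.0), (0.146, -13.0)]
```

```bash
python3 - <<'E'
from dial import *
ct=camera("top");cs=camera("side");np.save("C.npy",cast(ct,(328.6,237.1),.066)[0])
P=np.array([.6269,.1339,.073]);print("wheel proj side",proj(cs,P))
g=cv2.cvtColor(cv2.imread("pics/side0.png"),6)
m=(g[220:240,310:350]<60).astype(np.uint8);n,l,st,ce=cv2.connectedComponentsWithStats(m);print([(st[i].tolist(),(ce[i]+[310,220]).round(1).tolist()) for i in range(1,n) if st[i][4]>10])
g=cv2.cvtColor(cv2.imread("pics/top0.png"),6)
m=(g[205:240,270:300]<60).astype(np.uint8);n,l,st,ce=cv2.connectedComponentsWithStats(m);print([(st[i].tolist(),(ce[i]+[270,205]).round(1).tolist()) for i in range(1,n) if st[i][4]>10])
E
python3 -m crank '[[0,[4,30,5],0],[0,[0,40,0],0],[0,[0,40,0],0],[0,[0,25,0],0],[0,[0,10,0],0],[0,[0,0,0],0]]'; python3 d.py .6193 .1364 .082
```

```text
wheel proj side [[328.67123358 228.66557509]]
[([13, 7, 13, 3, 34], [328.6, 228.1])]
[([11, 9, 9, 15, 76], [285.1, 220.9])]
t: 12.42
position: [0.6212, 0.1374, 0.0948]
ee_rot: [-1.332, -0.985, 0.985]
force: [0.6, -0.0, 1.4]
width: -0.0001
pos [0.6212 0.1374 0.0948] shift [-1.5 12.8  1.4] F [ 0.57 -0.    1.45] w -0.0001 t 12.43 [[0.295, -0.002, -0.955], [0.955, 0.003, 0.295], [0.002, -1.0, 0.003]]
```

```bash
python3 -m crank '[[0,[-1.5,6,1.5],0],[0,[0,5,0],0],[0,[0,1.5,0],0],[0,[0,0,0],0]]'; python3 d.py .6193 .1364 .077; python3 -m crank '[[0,[0,1.2,0],0],[0,[0,1.2,0],0]]'
```

```text
t: 12.92
position: [0.6206, 0.1368, 0.0841]
ee_rot: [-1.333, -0.988, 0.982]
force: [-0.7, 0.6, 0.2]
width: -0.0
pos [0.6206 0.1368 0.0841] shift [-0.8  7.1  1.1] F [-0.73  0.58  0.15] w -0.0 t 12.93 [[0.295, 0.001, -0.955], [0.955, 0.005, 0.295], [0.005, -1.0, 0.0]]
t: 13.18
position: [0.6208, 0.1369, 0.082]
ee_rot: [-1.333, -0.989, 0.982]
force: [0.0, 0.4, -0.3]
width: 0.0
```

```bash
for i in 1 2; do python3 -m crank '[[0,[0,1.2,0],0],[0,[0,0.8,0],0],[0,[0,0,0],0]]' | grep -E "pos|force"; done;  python3 -m crank '[[0,[0,0.8,0],0],[0,[0,0,0],0]]' | grep -E "pos|force"
```

```text
position: [0.6208, 0.1369, 0.0798]
force: [0.1, -0.2, 0.3]
position: [0.6207, 0.1369, 0.0776]
force: [0.4, 0.2, 0.8]
position: [0.6208, 0.1369, 0.0768]
force: [0.4, -0.0, 0.3]
```

```bash
for i in 1 2 3; do python3 -m crank '[[0,[0,0.6,0],0],[0,[0,0,0],0]]' | grep -E "pos|force"; done
```

```text
position: [0.6208, 0.1369, 0.0762]
force: [1.0, 0.1, -0.9]
position: [0.6209, 0.137, 0.0758]
force: [-1.0, -0.3, 2.1]
position: [0.621, 0.1369, 0.0757]
force: [-2.0, -0.0, 3.7]
```

```bash
for i in 1 2 ; do python3 -m crank '[[0,[0,0.8,-2],0],[0,[0,0.8,-2],0]]' | grep -E "pos|force"; done; python3 dial.py
```

```text
position: [0.6254, 0.1356, 0.0753]
force: [-4.2, -1.4, 12.2]
position: [0.63, 0.134, 0.0751]
force: [-3.1, -0.7, 10.9]
needle,zero [(1.45, -50.9), (0.514, -25.1)] t 15.475 F [-1.72 -1.64 10.91] pos [0.6303 0.1339 0.0751]
```

```bash
python3 -m crank '[[0,[0,-0.2,-2],0]]' | grep -E "pos|force"; python3 -m crank '[[0,[0,0.2,-2],0]]' | grep -E "pos|force";python3 dial.py
```

```text
position: [0.6322, 0.1333, 0.0755]
force: [0.7, -0.4, 0.2]
position: [0.6342, 0.1327, 0.0753]
force: [-2.4, 0.5, 4.3]
needle,zero [(1.45, -50.8), (0.54, -28.4)] t 15.775 F [-0.2   0.47  3.47] pos [0.6343 0.1326 0.0753]
```

```bash
python3 -m crank '[[0,[0,-5,0],0],[0,[0,0,8],0],[0,[0,0,7],0],[0,[0,2,0],0],[0,[0,0,0],0]]'|grep -E "pos|force"; python3 d.py .6193 .1364 .0755;python3 dial.py
```

```text
position: [0.6184, 0.1377, 0.0781]
force: [0.1, 0.3, -0.5]
pos [0.6184 0.1377 0.0781] shift [-1.   2.6 -1.2] F [ 0.07  0.31 -0.52] w -0.0001 t 16.4 [[0.295, 0.004, -0.955], [0.955, 0.007, 0.296], [0.008, -1.0, -0.002]]
needle,zero [(1.45, -51.2), (0.56, -30.2)] t 16.45 F [ 0.68  0.58 -0.08] pos [0.6185 0.1377 0.0781]
```

```bash
python3 -m crank '[[0,[-1,1.4,0],0],[0,[0,0.6,0],0],[0,[0,0,0],0]]' | grep -E "pos|force"; for i in 1 2; do python3 -m crank '[[0,[0,0.5,0],0],[0,[0,0,0],0]]' | grep -E "pos|force"; done
```

```text
position: [0.6184, 0.1364, 0.0758]
force: [-0.7, 0.8, -0.2]
position: [0.6185, 0.1363, 0.0753]
force: [-0.1, 0.2, -0.6]
position: [0.6186, 0.1363, 0.075]
force: [-0.8, -0.3, 2.4]
```

```bash
for y in 1 2 3; do python3 -m crank '[[0,[0,0.55,-2],0]]' | grep -E "pos|force"; done;python3 dial.py; python3 -m crank '[[0,[0,0.5,-2],0]]' | grep -E "pos|force"
```

```text
position: [0.6204, 0.1359, 0.0748]
force: [-4.4, -1.5, 13.8]
position: [0.6226, 0.1351, 0.0749]
force: [-3.1, -1.7, 12.8]
position: [0.6248, 0.1344, 0.0749]
force: [-3.6, -0.8, 9.4]
needle,zero [(1.45, -50.7), (0.821, -28.2)] t 17.75 F [-2.83 -0.79  9.69] pos [0.6251 0.1342 0.0749]
position: [0.6272, 0.1336, 0.0749]
force: [-3.5, -0.0, 9.0]
```

```bash
for y in 1 2 3; do python3 -m crank '[[0,[0,0.4,-2],0]]' | grep -E "pos|force"; done;python3 dial.py
```

```text
position: [0.6293, 0.1329, 0.0749]
force: [-2.8, -0.4, 8.5]
position: [0.6313, 0.1322, 0.0749]
force: [-4.3, 0.0, 9.7]
position: [0.6333, 0.1316, 0.075]
force: [-2.4, -1.0, 9.7]
needle,zero [(1.45, -49.5), (1.207, -29.7)] t 18.3 F [-3.1  -0.27  7.72] pos [0.6336 0.1315 0.075 ]
```

```bash
python3 -m crank '[[0,[0,-5,0],0],[0,[0,0,7],0],[0,[0,0,5],0],[0,[0,1.5,0],0],[0,[0,0,0],0]]'|grep -E "pos|force"; python3 dial.py
python3 - <<'E'
from dial import *
cs=camera("side");im=cs["image"];C=np.load("C.npy");A=np.linspace(.4,2.2,400)
a=cv2.resize(im[200:300,280:380],(400,400),interpolation=cv2.INTER_CUBIC)
b=cv2.cvtColor(prof(cs,C,np.linspace(.01,.06,400),A).clip(0,255).astype(np.uint8),cv2.COLOR_GRAY2BGR)
cv2.imwrite("pics/c7.png",np.hstack([a,b]))
E
```

```text
position: [0.621, 0.1354, 0.0783]
force: [0.3, 0.0, 0.4]
needle,zero [(1.449, -48.9), (1.224, -28.0)] t 18.975 F [0.17 0.03 0.26] pos [0.621  0.1354 0.0783]
```

View pics/c7.png

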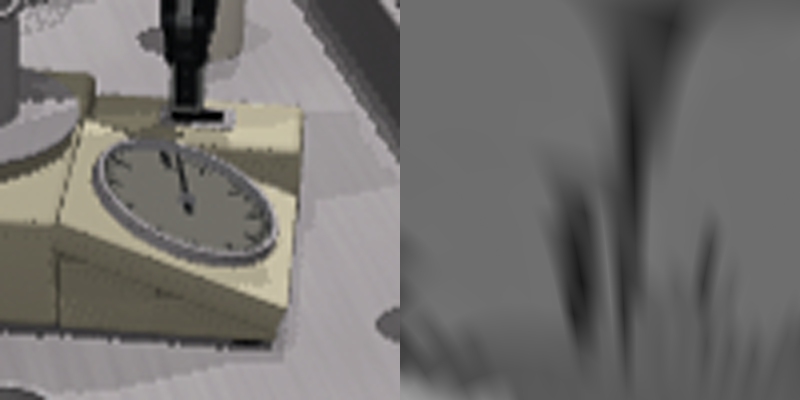

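The dial view shows the broad zero bar at (165,158), just short of the needle tip at (180,150). About 0.2 rad remains, which is roughly 5.5 mm of rim travel.

```bash
python3 -m crank '[[0,[0,1.4,0],0],[0,[0,0.8,0],0],[0,[0,0,0],0]]' | grep -E "pos|force"; for i in 1 2; do python3 -m crank '[[0,[0,0.5,0],0],[0,[0,0,0],0]]' | grep -E "pos|force"; done
```

```text
position: [0.6214, 0.1352, 0.076]
force: [-0.4, -0.7, 0.5]
position: [0.6214, 0.1352, 0.0754]
force: [0.6, 0.5, -0.1]
position: [0.6215, 0.1352, 0.0752]
force: [-0.8, -0.5, 3.2]
```

```bash
python3 dial.py
```

```text
needle,zero [(1.45, -48.8), (1.224, -27.9)] t 19.95 F [-1.06 -0.46  2.08] pos [0.6215 0.1352 0.0751]
```

```bash
for y in 1 2; do python3 -m crank '[[0,[0,0.4,-2],0]]' | grep -E "pos|force"; done;python3 dial.py
```

```text
position: [0.6233, 0.1347, 0.075]
force: [-4.6, -0.0, 9.9]
position: [0.6253, 0.134, 0.075]
force: [-4.0, -0.8, 11.5]
needle,zero [(1.445, -50.3), (1.387, -39.7)] t 20.25 F [-2.19 -0.53  8.98] pos [0.6256 0.1339 0.0751]
```

```bash
python3 -m crank '[[0,[0,0.2,-1],0]]' | grep -E "pos|force"; python3 -m crank '[[0,[0,-6,0],0],[0,[0,-40,0],0],[0,[0,-40,0],0],[0,[0,-30,0],0],[0,[0,0,0],0],[0,[0,0,0],0]]'|grep -E "pos|force"; python3 dial.py
python3 - <<'E'
from dial import *
cs=camera("side");im=cs["image"];C=np.load("C.npy");A=np.linspace(.4,2.2,400)
a=cv2.resize(im[170:290,220:360],(440,400),interpolation=cv2.INTER_CUBIC)
b=cv2.cvtColor(prof(cs,C,np.linspace(.01,.06,400),A).clip(0,255).astype(np.uint8),cv2.COLOR_GRAY2BGR)[:,20:380]
cv2.imwrite("pics/c8.png",np.hstack([a,b]))
E
```

```text
position: [0.6266, 0.1336, 0.0752]
force: [-3.2, -0.5, 6.4]
position: [0.6257, 0.1323, 0.1949]
force: [0.1, 0.6, -0.0]
needle,zero [(1.449, -51.4), (1.426, -31.1)] t 21.175 F [-0.5  -0.41  0.89] pos [0.6258 0.1323 0.1949]
```

View pics/c8.png

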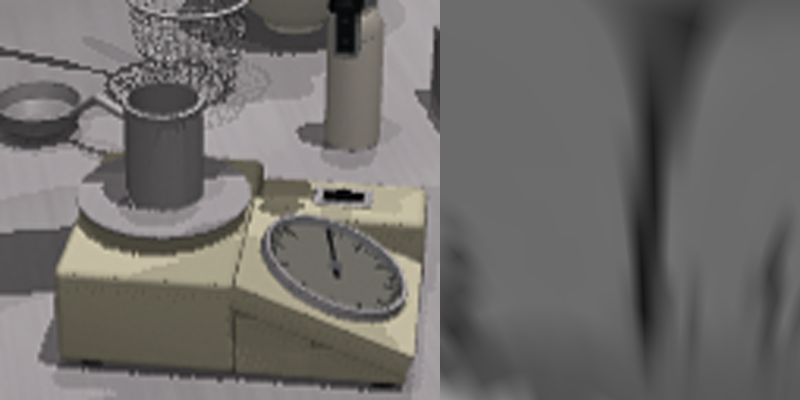

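The zero bar now lies under the needle, the cup stands centred and upright, and the gripper is clear of everything. I'll hand in the job.

```bash
python3 -c "
from plant import *
print(job_done())"
```

```text
the job is handed in; nothing more can be done
None
```

The short cup stands upright and released on the scale's pan, and the scale is tared with the cup on it. I handed the job in at about 21 s and got no verdict back.

- **Cup:** the release pose was about 1 mm from my estimate of the pan's centre, and the last picture shows the cup upright there. I did not measure its position again after letting go.
- **Tare:** I rolled the thumbwheel in three light strokes. The last reading put the needle at 1.449 rad and the zero mark at 1.426 rad. That is about 1 mm apart at the tip, against the 6 mm allowed. The last picture shows the bar under the needle.
- **Wheel force:** readings were mostly 9–12 N, with a peak of 13.8 N vertically. Allowing for the sideways part, that peak is about 14.6 N, close to the 15 N limit. I only sampled at the ends of rows, so a brief higher value between readings can't be ruled out.
- **Dial reading:** the first side-camera angles were biased near the uphill end because my dial height was off. I corrected the height, and around the final needle position the reading barely depends on it.
- **Other things on the counter:** nothing I saw suggests they were touched, but I did not re-measure them. The gripper was raised clear and touching nothing at hand-in.

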